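# Move the plaster models to the carrier in casting order

### The arm

A 7-joint arm with a two-finger parallel gripper is mounted at the origin on the work surface. World frame = base frame: x ahead of the robot, y to its left, z up, the work surface at z = 0. Lengths are in mm, angles in degrees, forces in N, time in s.
With the tool pointing down it reaches from about 400 to 850 mm from the base axis. Payload 4.4 kg.
Tool frame: the origin (TCP) lies on the centre line of the jaws, within the pads' length; the fingertips stand 11 mm ahead of it and the grasp point (between the pads) lies 8 mm behind it; z points along the fingers, y is the line along which they close (so a half turn about z gives the same grasp; the last joint's range is limited). The gripper opens to 94 mm and grips with 3 to 60 N. Pads are 16 mm wide; open, the fingers measure 119 mm over their backs; the gripper's body (75 mm by 177 mm) begins 78 mm behind the grasp point.
Start: joints at [72.892, 36.005, 2.206, 86.941, -1.547, 57.084, -1.146], TCP at [149.986, -632.473, 178.478] pointing down, gripper open.
Joint ranges: [-175.42, 175.42], [-21.48, 121.26], [-71.46, 75.88], [10.55, 141.38], [-63.04, 243.04], [13.31, 113.54], [-168.57, 168.57]. Speed limits (degrees/s): [147.25, 147.25, 180, 180, 180, 180, 180].

### API

Orientations are given as [roll, pitch, yaw] about the fixed x, y, z axes, in that order (R = Rz(yaw) Ry(pitch) Rx(roll)).
In Python, from cell import manip, cams, ticket gives the robot as it stands.
- The arm moves only by the tool carry_out, never from a script. Its argument "moves" is a list of rows, each an object of numbers: "hand": the opening, from 0 (shut) to 1 (fully open); "dx", "dy", "dz": the shift along the tool's x, y, z in m; "ax", "ay", "az": the turn, a rotation vector about the tool's x, y, z in rad. In form: [{"hand": .., "dx": .., "dy": .., "dz": .., "ax": .., "ay": .., "az": ..}, ...]. A call has 1 to 12 rows; each row shifts and turns the commanded pose from where the row before left it, along the tool's axes as they then stand; what a row does not reach is not made up. A row lasts 1/8 s, in which the tool goes at most 62.5 mm and 10.7 degrees, less where a joint would pass 70% of its speed; a pose out of reach is approached as far as the arm can. A call is refused whole if a number of a shift passes 0.0625 or a number of a turn 0.188, either way. A call with a gripper value outside its range is refused whole. The fingers move at their own pace and stop on an object; the grip force is fixed at half the most. Time passes only in rows, so rows that do not move let the fingers close. It gives the time, the measured TCP pose, the force, the opening and the grip force at its end, in the units of the state.
- manip.get_state(): the state, without advancing time (a new reading comes with each control period).
- cams.camera(name): name is "scene" or "top" or "wrist"; returns (picture, depth): 420x560x3 uint8, red, green, blue; 420x560 float32, mm along the optical axis (not along the pixel's ray), 0 where there is no reading.
- cams.camera_info(name): a dict with "fx", "fy", "cx", "cy" (pixels), "R" (3x3) and "t" (3): a world point X has camera coordinates R X + t. Camera axes: x right, y down, z forward; pixel columns grow to the right and rows downward; lengths in mm; the calibration is good to about 2 mm. A picture is of the moment at which its call begins: read the wrist's pose just before it. camera_info takes no time and is no camera call; for the wrist camera it gives the pose at the moment of the call.
- ticket.close_job(): hands the job in; it is judged then, once.
The state is a dict: "time": time; "joints": joint angles; "joint_vel": joint speeds; "effort": joint torques, N m; "eef_pos": TCP position; "orientation": TCP orientation; "contact_force": force on the tool from outside, world axes, zero at the start; "torque": the same for the moment, N m; "opening": finger opening in mm; "grip_force": force on a finger pad.
Only numpy, scipy, OpenCV 4.12 (cv2) and the standard library are available. Lean on these libraries where they do the work, as an engineer would, in place of code of your own. Each camera call takes 0.05 s, during which the arm holds its last target. There are 200 camera calls.

### The job

Four plaster models stand on the steel drying rack in the order they are to be cast, the first one next to the brass ball post at the rack's end. Move them one after another, beginning with the first, into the pockets of the wooden carrier so that the order is kept, the first going into the pocket next to the carrier's own brass ball post, the second into the next pocket, and so on. Stand each one upright on its pocket floor, and do not tip over or drop any: plaster chips.

Things in the scene. Friction and masses are not known exactly. Their poses are not given: they have to be found in the camera images.
- vase: Plaster model of a vase, 88 mm tall, with a dark round mouth: round foot 54 mm across, waist, round belly 48 mm across with upright sides from 36 to 62 mm above the underside (grip there), thin neck, flared lip 36 mm across. White, loose, about 160 g (-20 to +30 %). Origin: centre of the underside; z up. Starts upright on a wooden bat, within 6 mm of the bat's centre.
- bell: Plaster model of a hand bell, 80 mm tall: round skirt 54 mm across at the bottom narrowing to 34 mm at 38 mm height, then a plain round handle 22 mm across from 44 to 80 mm above the underside (grip there). White, loose, about 120 g (-20 to +30 %). Origin: centre of the underside; z up. Starts upright on a wooden bat, within 6 mm of the bat's centre.
- obelisk: Plaster model of an obelisk, 100 mm tall: square foot 50 x 50 x 10 mm, square shaft 30 x 30 mm from 10 to 76 mm above the underside (grip its flat sides), small pyramid on top. Its x and y axes are square to the sides; turned up to about 0.25 rad from the rack. White, loose, about 150 g (-20 to +30 %). Origin: centre of the underside; z up. Starts upright on a wooden bat, within 6 mm of the bat's centre.
- cat: Plaster model of a sitting cat, 92 mm tall: round foot 54 mm across and 8 mm thick, upright round body 42 mm across from 10 to 52 mm above the underside (grip there), ball head 38 mm across with its centre at 62 mm, and two pointed ears side by side along its y axis; the face looks along -x. White, loose, about 140 g (-20 to +30 %). Origin: centre of the underside; z up. Starts upright on a wooden bat, within 6 mm of the bat's centre.
- vase_bat: The wooden bat under the vase at the start (it stays put and so keeps the model's place in line): dark square board 72 x 72 x 10 mm, fixed on top of the steel drying rack. All four bats look alike and form one straight row, 90 mm from centre to centre. Origin: centre of its underside, 20 mm above the table; its top is 30 mm above the table. x axis across the row, y axis along it.
- bell_bat: The wooden bat under the bell at the start (it stays put and so keeps the model's place in line): dark square board 72 x 72 x 10 mm, fixed on top of the steel drying rack. All four bats look alike and form one straight row, 90 mm from centre to centre. Origin: centre of its underside, 20 mm above the table; its top is 30 mm above the table. x axis across the row, y axis along it.
- obelisk_bat: The wooden bat under the obelisk at the start (it stays put and so keeps the model's place in line): dark square board 72 x 72 x 10 mm, fixed on top of the steel drying rack. All four bats look alike and form one straight row, 90 mm from centre to centre. Origin: centre of its underside, 20 mm above the table; its top is 30 mm above the table. x axis across the row, y axis along it.
- cat_bat: The wooden bat under the cat at the start (it stays put and so keeps the model's place in line): dark square board 72 x 72 x 10 mm, fixed on top of the steel drying rack. All four bats look alike and form one straight row, 90 mm from centre to centre. Origin: centre of its underside, 20 mm above the table; its top is 30 mm above the table. x axis across the row, y axis along it.
- first_post: Upright brass post with a ball on top, on one end of the steel drying rack (either end; the other end is plain). It marks the start of the line: 65 mm from its axis to the centre of the first bat, in line with the row. Fixed. Foot block 60 x 30 x 20 mm, post and ball rise to 78 mm above the table. Origin: on its axis at table height.
- carrier: The pocketed wooden carrier: fixed flat board 92 x 450 mm, with four square pockets 76 mm wide in a row along its y axis, centred at y = +135, +45, -45 and -135 mm in its own frame (x = 0). Pocket floors are 14 mm above the table, the rims round them 20 mm. Its own brass ball post stands at y = +200 mm, so the first pocket is the one at +135 mm; post and ball rise to 78 mm. Origin: centre of its underside, on the table.

How it is judged:
By the outcome, as a careful person would: the job done as asked, in the order asked, and still so for the second after the job is handed in, with the robot touching nothing.
It also fails if it takes over 115 s, if anything falls off the work surface, if the arm or the gripper's body presses on something with over 40 N, if the wrist force passes 120 N, or if a joint passes its speed limit or range.

## Working session

There is one attempt and no reset: what is moved stays moved. The work goes in short steps, Python scripts to look and compute and a tool call to move; the robot and the scene stay as the last step left them, time stands still between calls to the robot, and variables do not carry over. Pictures are saved under pics/ and viewed, at most 14 in all, crops included, and the job is handed in when it is done.

Besides the shell and the picture viewer there is one more tool, called after "Emit:" by a JSON object that holds its "method" and its "body". carry_out: Moves the arm, as the interface text tells. Its arguments: {"type":"object","properties":{"moves":{"type":"array"}},"required":["moves"]}

```bash
ls; mkdir -p pics
python3 - <<'E'
from cell import manip,cams
import cv2,numpy as np
print(manip.get_state())
for n in("scene","top"):
    p,d=cams.camera(n); cv2.imwrite(f"pics/{n}0.png",p[:,:,::-1]); np.save(f"{n}0.npy",d)
    i=cams.camera_info(n); print(n,i)
E
```

```text
pics
{'time': 0.0, 'joints': array([72.89270178, 36.05865207,  2.20144724, 86.99349881, -1.54658766,
       57.08394329, -1.14527799]), 'joint_vel': array([ 0.04147658,  0.06381326,  0.11685139,  0.03100766,  0.08136118,
       -0.02311844, -0.01126645]), 'effort': array([ 2.18288537e-04, -5.49724996e+01,  1.14374164e+00, -1.86634737e+01,
       -5.21785521e-02,  2.34168913e-02,  1.68512447e-04]), 'eef_pos': array([ 149.81945902, -631.77915077,  177.57076262]), 'orientation': array([-1.79893556e+02,  1.02006341e-03,  1.33390512e+01]), 'contact_force': array([-0.94161697, -0.12193794, -0.2529197 ]), 'torque': array([-0.03293008,  0.03098501, -0.00173237]), 'grip_force': 0.0, 'opening': 94.07791088024531}
scene {'fx': 437.88738767883706, 'fy': 437.88738767883706, 'cx': 288.8931606457436, 'cy': 207.32084402177006, 'R': array([[-0.552946  ,  0.83286083,  0.02436313],
       [ 0.42512583,  0.30715218, -0.85142561],
       [-0.71660223, -0.46043499, -0.52390922]]), 't': array([ 317.00773009, -190.59883193, 1326.33079338])}
top {'fx': 404.18165412594647, 'fy': 404.18165412594647, 'cx': 277.31550862522005, 'cy': 204.4357349739842, 'R': array([[-0.01267498, -0.99982547,  0.01372484],
       [-0.99351174,  0.01104113, -0.11319239],
       [ 0.11302109, -0.0150705 , -0.99347829]]), 't': array([-16.33858651, 547.22457165, 820.20171442])}
```

View pics/scene0.png

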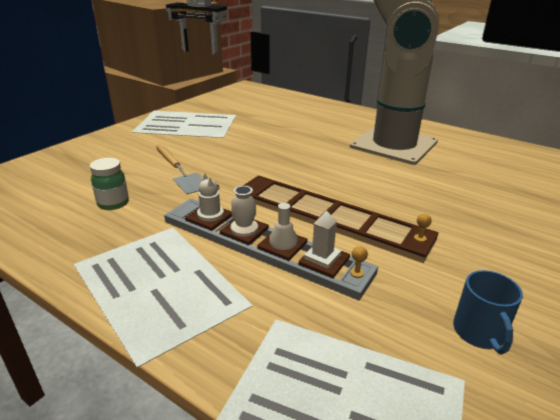

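View pics/top0.png

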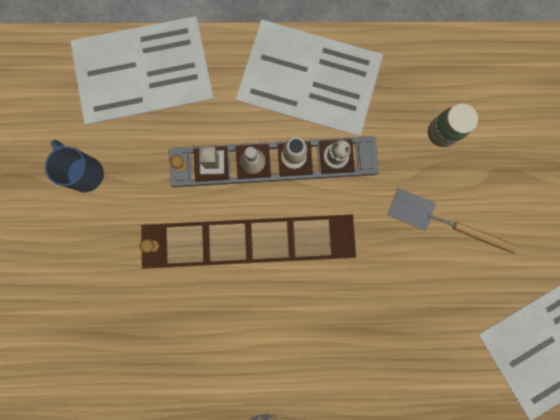

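The scene picture shows the row from the rack's brass post (360,255): obelisk, bell, vase, cat. The carrier's post is at (424,220), at the same (+y) end. In the top view, obelisk (210,160), bell (252,158), vase (295,153), cat (339,152); carrier pockets at cols 185, 227, 270 and 312, row ~241.

```bash
cat > h.py <<'E'
import numpy as np,cv2
def cloud(d,i):
    v,u=np.mgrid[:d.shape[0],:d.shape[1]]
    c=np.stack([(u-i["cx"])/i["fx"]*d,(v-i["cy"])/i["fy"]*d,d],-1)
    return (c-i["t"])@i["R"]          # HxWx3 world (d==0 invalid)
def ray(uv,i,z):
    uv=np.atleast_2d(uv).astype(float)
    r=np.c_[(uv[:,0]-i["cx"])/i["fx"],(uv[:,1]-i["cy"])/i["fy"],np.ones(len(uv))]@i["R"]
    o=-i["t"]@i["R"]
    return o+r*((z-o[2])/r[:,2])[:,None]
E
python3 - <<'E'
from cell import cams
from h import *
i=cams.camera_info("top");im=cv2.imread("pics/top0.png");hsv=cv2.cvtColor(im,cv2.COLOR_BGR2HSV)
dark=((hsv[:,:,2]<75)&(hsv[:,:,1]>90)).astype(np.uint8)
dark[:, :120]=0; dark[:, 390:]=0
cs,h=cv2.findContours(dark,cv2.RETR_CCOMP,cv2.CHAIN_APPROX_NONE)
for k,c in enumerate(cs):
    a=cv2.contourArea(c)
    if a<300: continue
    (cx,cy),wh,ang=cv2.minAreaRect(c)
    z=20 if cy>200 else 30
    b=ray(cv2.boxPoints(((cx,cy),wh,ang)),i,z)[:,:2]
    print("hole" if h[0][k][3]>=0 else "outer",round(cx),round(cy),b.mean(0).round(1),np.linalg.norm(b[1]-b[0]).round(1),np.linalg.norm(b[2]-b[1]).round(1),np.degrees(np.arctan2(*(b[2]-b[1])[::-1])).round(1))
for n in("top","scene"):
    P=cloud(np.load(n+"0.npy"),cams.camera_info(n))
    for lo,hi in((18,34),(40,140),(100,140)):
        m=((P[...,2]>lo)&(P[...,2]<hi)&(P[...,0]>450)&(P[...,0]<800)&(abs(P[...,1])<350)).astype(np.uint8)
        nl,L,s,ce=cv2.connectedComponentsWithStats(m)
        for j in range(1,nl):
            if s[j,4]>25:
                q=P[L==j];print(n,lo,s[j,4],q.min(0).round(),q.max(0).round())
E
```

```text
outer 248 241 [471.8  39.4] 448.5 87.5 -179.1
hole 184 244 [465.9 173.3] 85.8 82.3 -90.7
hole 227 242 [470.   84.1] 84.0 84.7 -90.7
hole 269 240 [473.4  -5.3] 86.0 84.5 -178.0
hole 311 238 [477.  -94.5] 85.5 84.0 -178.6
outer 253 161 [641.2  28. ] 69.6 69.4 -177.1
top 18 4424 [ 591. -242.   18.] [697. 210.  34.]
top 18 2456 [ 450. -187.   18.] [526. 266.  31.]
top 40 557 [626. -82.  40.] [669. -34. 122.]
top 40 476 [ 626. -169.   40.] [ 667. -125.  122.]
top 40 549 [613.  90.  40.] [663. 139. 131.]
top 40 500 [615.   4.  40.] [666.  55. 113.]
top 40 151 [620. 169.  61.] [646. 194.  81.]
top 40 159 [451. 225.  60.] [477. 250.  80.]
top 100 301 [632. -76. 100.] [668. -40. 122.]
top 100 240 [ 633. -165.  100.] [ 666. -132.  122.]
top 100 253 [623.  99. 100.] [653. 129. 131.]
top 100 111 [630.  18. 101.] [651.  40. 113.]
scene 18 292 [ 451. -187.   18.] [524. -68.  22.]
scene 18 77 [451. -59.  18.] [506. -42.  21.]
scene 18 3693 [ 590. -242.   18.] [696. 209.  34.]
scene 18 50 [450.  32.  18.] [485.  47.  21.]
scene 18 50 [509. -37.  18.] [520.   8.  21.]
scene 18 29 [509.   8.  18.] [519.  34.  21.]
scene 18 748 [450.  75.  18.] [517. 265.  34.]
scene 40 703 [ 627. -167.   40.] [ 671. -127.  121.]
scene 40 916 [631. -81.  40.] [675. -34. 120.]
scene 40 714 [621.   7.  40.] [666.  55. 111.]
scene 40 902 [617.  91.  40.] [655. 130. 127.]
scene 40 192 [456. 225.  40.] [478. 253.  79.]
scene 40 232 [625. 170.  40.] [649. 196.  78.]
scene 100 151 [ 639. -164.  100.] [ 665. -132.  121.]
scene 100 267 [631. -77. 100.] [667. -41. 120.]
scene 100 112 [628.  18. 100.] [652.  40. 111.]
scene 100 283 [623.  99. 100.] [654. 130. 127.]
```

Top-view measurements agree with the given sizes: the carrier is 448x88 mm with yaw 2.4°, the pockets are 89.3 mm apart, and the posts are where expected. I'll turn the tool to yaw 90 and go above the obelisk.

Emit:
{"method": "carry_out", "body": {"moves": [{"az": -0.1675},{"az": -0.1675},{"az": -0.1675},{"az": -0.1675},{"az": -0.1675},{"az": -0.1675},{"az": -0.1675},{"az": -0.1675},{"dx": 0.0465,"dy": 0.03,"dz": -0.0045},{"dx": 0.0465,"dy": 0.03,"dz": -0.0045},{"dx": 0.0465,"dy": 0.03,"dz": -0.0045},{"dx": 0.0465,"dy": 0.03,"dz": -0.0045}]}}

```text
invalid input
```

Emit:
{"method": "carry_out", "body": {"moves": [{"dx": 0.0465,"dy": 0.03,"dz": -0.0045},{"dx": 0.0465,"dy": 0.03,"dz": -0.0045},{"dx": 0.0465,"dy": 0.03,"dz": -0.0045},{"dx": 0.0465,"dy": 0.03,"dz": -0.0045},{"dx": 0.0465,"dy": 0.03,"dz": -0.0045},{"dx": 0.0465,"dy": 0.03,"dz": -0.0045},{"dx": 0.0465,"dy": 0.03,"dz": -0.0045},{"dx": 0.0465,"dy": 0.03,"dz": -0.0045},{"dx": 0.0465,"dy": 0.03,"dz": -0.0045},{"dx": 0.0465,"dy": 0.03,"dz": -0.0045},{"dx": 0.0465,"dy": 0.03,"dz": -0.0045},{"dx": 0.0465,"dy": 0.03,"dz": -0.0045}]}}

```text
invalid input
```

Run:
```python
from cell import manip,cams
import cv2,numpy as np
s=manip.get_state();print(s["time"],s["eef_pos"],s["orientation"],s["joints"])
i=cams.camera_info("wrist");p,d=cams.camera("wrist");cv2.imwrite("pics/w1.png",p[:,:,::-1])
np.savez("w1.npz",d=d,**i);print(i, -i["t"]@i["R"])
```

```text
0.1 [ 149.8411193  -631.84655184  177.66765799] [-1.79903731e+02  3.17415853e-03  1.33413623e+01] [72.88985821 36.05317387  2.2031876  86.9873392  -1.54459076 57.08548988
 -1.14563049]
{'fx': 346.75188423630146, 'fy': 346.75188423630146, 'cx': 282.3571970410121, 'cy': 214.11839117842194, 'R': array([[ 0.23129116, -0.97288363, -0.0013572 ],
       [-0.93843407, -0.22346871,  0.26344494],
       [-0.25660456, -0.05965884, -0.96467348]]), 't': array([-649.30165384,  -27.81744457,  391.23375034])} [ 224.46526234 -614.57072543  383.85995459]
```

View pics/w1.png

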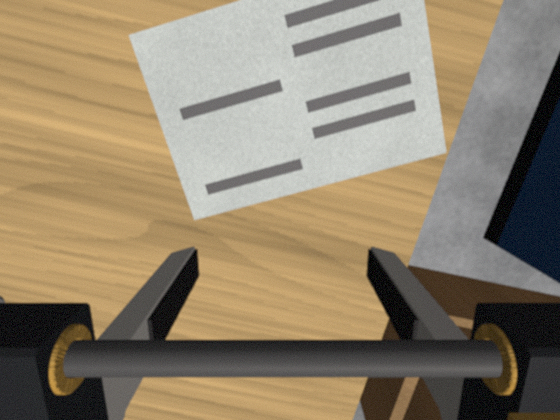

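The picture shows only the table and the open fingers (tips near rows 250-320), because the arm has not moved: the rows need every field filled in. Resending them in full.

Emit:
{"method": "carry_out", "body": {"moves": [{"hand": 1,"dx": 0,"dy": 0,"dz": 0,"ax": 0,"ay": 0,"az": -0.1675},{"hand": 1,"dx": 0,"dy": 0,"dz": 0,"ax": 0,"ay": 0,"az": -0.1675},{"hand": 1,"dx": 0,"dy": 0,"dz": 0,"ax": 0,"ay": 0,"az": -0.1675},{"hand": 1,"dx": 0,"dy": 0,"dz": 0,"ax": 0,"ay": 0,"az": -0.1675},{"hand": 1,"dx": 0,"dy": 0,"dz": 0,"ax": 0,"ay": 0,"az": -0.1675},{"hand": 1,"dx": 0,"dy": 0,"dz": 0,"ax": 0,"ay": 0,"az": -0.1675},{"hand": 1,"dx": 0,"dy": 0,"dz": 0,"ax": 0,"ay": 0,"az": -0.1675},{"hand": 1,"dx": 0,"dy": 0,"dz": 0,"ax": 0,"ay": 0,"az": -0.1675},{"hand": 1,"dx": 0.0465,"dy": 0.03,"dz": -0.0045,"ax": 0,"ay": 0,"az": 0},{"hand": 1,"dx": 0.0465,"dy": 0.03,"dz": -0.0045,"ax": 0,"ay": 0,"az": 0},{"hand": 1,"dx": 0.0465,"dy": 0.03,"dz": -0.0045,"ax": 0,"ay": 0,"az": 0},{"hand": 1,"dx": 0.0465,"dy": 0.03,"dz": -0.0045,"ax": 0,"ay": 0,"az": 0}]}}

```text
time: 1.65
eef_pos: [270.3, -444.6, 196.5]
orientation: [180.0, -0.0, 90.1]
contact_force: [1.4, 0.0, 0.4]
opening: 93.7
grip_force: 0.0
```

Emit:
{"method": "carry_out", "body": {"moves": [{"hand": 1,"dx": 0.0465,"dy": 0.03,"dz": -0.0045,"ax": 0,"ay": 0,"az": 0},{"hand": 1,"dx": 0.0465,"dy": 0.03,"dz": -0.0045,"ax": 0,"ay": 0,"az": 0},{"hand": 1,"dx": 0.0465,"dy": 0.03,"dz": -0.0045,"ax": 0,"ay": 0,"az": 0},{"hand": 1,"dx": 0.0465,"dy": 0.03,"dz": -0.0045,"ax": 0,"ay": 0,"az": 0},{"hand": 1,"dx": 0.0465,"dy": 0.03,"dz": -0.0045,"ax": 0,"ay": 0,"az": 0},{"hand": 1,"dx": 0.0465,"dy": 0.03,"dz": -0.0045,"ax": 0,"ay": 0,"az": 0},{"hand": 1,"dx": 0.0465,"dy": 0.03,"dz": -0.0045,"ax": 0,"ay": 0,"az": 0},{"hand": 1,"dx": 0.0465,"dy": 0.03,"dz": -0.0045,"ax": 0,"ay": 0,"az": 0},{"hand": 1,"dx": 0.0465,"dy": 0.03,"dz": -0.0045,"ax": 0,"ay": 0,"az": 0},{"hand": 1,"dx": 0.0465,"dy": 0.03,"dz": -0.0045,"ax": 0,"ay": 0,"az": 0},{"hand": 1,"dx": 0.0465,"dy": 0.03,"dz": -0.0045,"ax": 0,"ay": 0,"az": 0},{"hand": 1,"dx": 0.0465,"dy": 0.03,"dz": -0.0045,"ax": 0,"ay": 0,"az": 0}]}}

```text
time: 3.15
eef_pos: [629.2, 113.7, 250.3]
orientation: [-180.0, 0.0, 90.1]
contact_force: [0.4, -0.3, -0.5]
opening: 93.9
grip_force: 0.0
```

```bash
cat >> h.py <<'E'
def look(f):
    from cell import manip,cams
    s=manip.get_state();print(s["time"],s["eef_pos"].round(1),s["orientation"].round(2),s["joints"].round(1))
    i=cams.camera_info("wrist");p,d=cams.camera("wrist");cv2.imwrite(f"pics/{f}.png",p[:,:,::-1])
    np.savez(f+".npz",d=d,**i);return p,d,i
E
python3 -c "from h import *;look('w2')"
```

```text
3.15 [629.2 113.7 250.3] [-1.7998e+02  3.0000e-02  9.0090e+01] [  2.6  33.3 -26.4  82.8  15.4  67.5 -25.9]
```

View pics/w2.png

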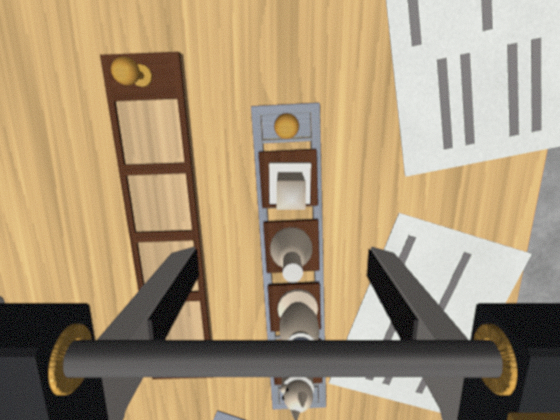

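The obelisk is at (291,185) with its foot visible at (270-312, 163-202). The bell is at (291,255) and the vase at (299,315); pockets 1-2 are clear at (150,130) and (161,198).

Run:
```python
from h import *
z=np.load("w2.npz");P=cloud(z["d"],z);im=cv2.imread("pics/w2.png");hsv=cv2.cvtColor(im,cv2.COLOR_BGR2HSV)
def reg(m,name):
    q=P[m][:,:2].astype(np.float32)
    if len(q)<20: print(name,len(q));return
    r=cv2.minAreaRect(q);print(name,len(q),np.round(r[0],1),np.round(r[1],1),round(r[2],1),"bbox",((q.min(0)+q.max(0))/2).round(1),np.ptp(q,0).round(1))
for n,c in dict(ob=(638,115),bell=(640,29)).items():
    near=(abs(P[...,0]-c[0])<40)&(abs(P[...,1]-c[1])<40)
    for lo,hi in((34.5,45),(50,103),(90,103),(112,140)):
        reg(near&(P[...,2]>lo)&(P[...,2]<hi),(n,lo))
foot=(hsv[:,:,1]<60)&(hsv[:,:,2]>130)&(abs(P[...,0]-638)<40)&(abs(P[...,1]-115)<40)
c=max(cv2.findContours(foot.astype(np.uint8),0,1)[0],key=cv2.contourArea)
print(cv2.approxPolyDP(c,3,True).reshape(-1,2).tolist())
a=ray([[270,163],[312,163]],z,40)
print(a)
```

```text
('ob', 34.5) 798 [638.2 114.7] [50.  49.4] 0.2 bbox [638.2 114.7] [50.  49.5]
('ob', 50) 212 [638.1 129.1] [29.7  0.9] 0.4 bbox [638.1 129. ] [29.7  1. ]
('ob', 90) 56 [638.  129.3] [28.6  0.5] 0.2 bbox [638.  129.3] [28.6  0.5]
('ob', 112) 477 [638.2 115. ] [22.5 23. ] 0.1 bbox [638.2 115. ] [22.5 23. ]
('bell', 34.5) 234 [640.3  33.6] [52.9 45.1] 6.5 bbox [640.8  32.7] [51.6 47. ]
('bell', 50) 811 [640.5  34.7] [44.2 34.3] 4.1 bbox [641.1  34.2] [43.9 35.8]
('bell', 90) 86 [640.4  36.4] [20.4  7.8] 1.8 bbox [640.5  36.3] [20.4  8.1]
('bell', 112) 1
[[269, 163], [269, 202], [278, 209], [304, 208], [310, 201], [311, 164]]
[[614.60321182 139.45156429  40.        ]
 [664.88887339 139.55395254  40.        ]]
```

Run:
```python
import cv2
im=cv2.imread("pics/w2.png")[140:280,220:360];cv2.imwrite("pics/w2c.png",cv2.resize(im,None,fx=4,fy=4,interpolation=2))
```

```text
(no output)
```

View pics/w2c.png

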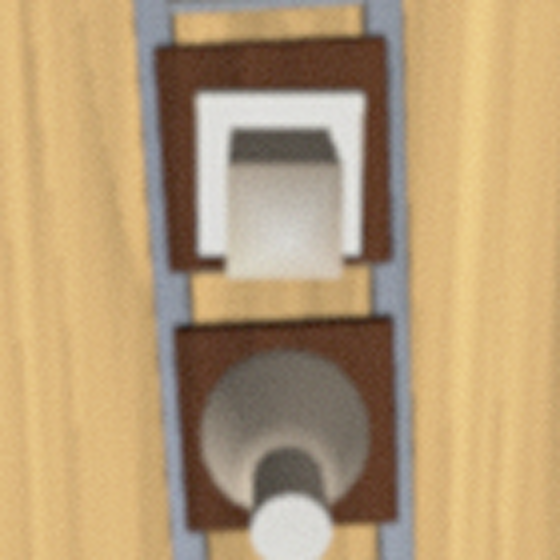

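The crop confirms that the obelisk is square to the tool. Obelisk at (638.2, 114.8), yaw ≈ 0°. Bell's handle is at about (640.5, 29.3). I'll descend and grip the shaft at z≈78.

Emit:
{"method": "carry_out", "body": {"moves": [{"hand": 1,"dx": 0.001,"dy": 0.009,"dz": 0.04,"ax": 0,"ay": 0,"az": 0},{"hand": 1,"dx": 0,"dy": 0,"dz": 0.04,"ax": 0,"ay": 0,"az": 0},{"hand": 1,"dx": 0,"dy": 0,"dz": 0.04,"ax": 0,"ay": 0,"az": 0},{"hand": 1,"dx": 0,"dy": 0,"dz": 0.04,"ax": 0,"ay": 0,"az": 0},{"hand": 1,"dx": 0,"dy": 0,"dz": 0.02,"ax": 0,"ay": 0,"az": 0},{"hand": 1,"dx": 0,"dy": 0,"dz": 0,"ax": 0,"ay": 0,"az": 0},{"hand": 0.2,"dx": 0,"dy": 0,"dz": 0,"ax": 0,"ay": 0,"az": 0},{"hand": 0.2,"dx": 0,"dy": 0,"dz": 0,"ax": 0,"ay": 0,"az": 0},{"hand": 0.2,"dx": 0,"dy": 0,"dz": 0,"ax": 0,"ay": 0,"az": 0},{"hand": 0.2,"dx": 0,"dy": 0,"dz": 0,"ax": 0,"ay": 0,"az": 0},{"hand": 0.2,"dx": 0,"dy": 0,"dz": 0,"ax": 0,"ay": 0,"az": 0},{"hand": 0.2,"dx": 0,"dy": 0,"dz": 0,"ax": 0,"ay": 0,"az": 0}]}}

```text
time: 4.7
eef_pos: [637.8, 113.5, 70.6]
orientation: [180.0, -0.0, 90.1]
contact_force: [0.5, -0.0, -0.2]
opening: 38.6
grip_force: 30.0
```

Emit:
{"method": "carry_out", "body": {"moves": [{"hand": 0.2,"dx": 0,"dy": 0,"dz": 0,"ax": 0,"ay": 0,"az": 0},{"hand": 0.2,"dx": 0,"dy": 0,"dz": 0,"ax": 0,"ay": 0,"az": 0},{"hand": 0.2,"dx": 0,"dy": 0,"dz": 0,"ax": 0,"ay": 0,"az": 0}]}}

```text
time: 5.08
eef_pos: [637.8, 113.5, 70.6]
orientation: [180.0, -0.0, 90.1]
contact_force: [0.7, 0.7, 0.6]
opening: 38.2
grip_force: 30.0
```

The opening is 38 mm on a 30 mm shaft, which is odd, so I'll look.

Run:
```python
from h import *
from cell import cams
p,d,i=look('w3')
s,ds=cams.camera("scene");c=s[150:300,220:400];c=cv2.resize(c,None,fx=2.2,fy=2.2,interpolation=2)[:,:,::-1]
w=cv2.resize(p[150:420,100:460],(440,330))[:,:,::-1]
cv2.imwrite("pics/m3.png",np.hstack([c[:330,:340],w[:330]]))
```

```text
5.075 [637.8 113.5  70.6] [179.97  -0.    90.11] [  0.6  44.4 -22.6  92.4  21.4  47.5 -30.7]
```

View pics/m3.png

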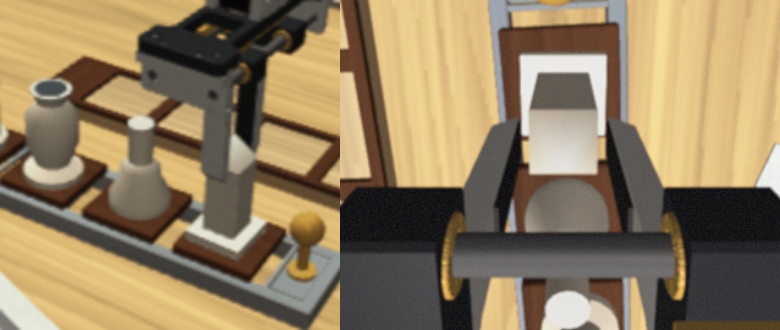

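The fingers straddle the shaft with a small gap on each side, so they have not closed on it yet. I'll shut further.

Emit:
{"method": "carry_out", "body": {"moves": [{"hand": 0,"dx": 0.001,"dy": 0,"dz": 0,"ax": 0,"ay": 0,"az": 0},{"hand": 0,"dx": 0,"dy": 0,"dz": 0,"ax": 0,"ay": 0,"az": 0},{"hand": 0,"dx": 0,"dy": 0,"dz": 0,"ax": 0,"ay": 0,"az": 0},{"hand": 0,"dx": 0,"dy": 0,"dz": 0,"ax": 0,"ay": 0,"az": 0}]}}

```text
time: 5.68
eef_pos: [637.8, 114.2, 70.7]
orientation: [180.0, 0.0, 90.1]
contact_force: [1.4, -1.6, 1.8]
opening: 38.3
grip_force: 30.0
```

Emit:
{"method": "carry_out", "body": {"moves": [{"hand": 0,"dx": 0,"dy": 0,"dz": -0.005,"ax": 0,"ay": 0,"az": 0},{"hand": 0,"dx": 0,"dy": 0,"dz": -0.01,"ax": 0,"ay": 0,"az": 0},{"hand": 0,"dx": 0,"dy": 0,"dz": -0.01,"ax": 0,"ay": 0,"az": 0},{"hand": 0,"dx": 0,"dy": 0,"dz": 0,"ax": 0,"ay": 0,"az": 0}]}}

```text
time: 6.18
eef_pos: [638.3, 114.9, 96.8]
orientation: [179.9, -0.0, 90.1]
contact_force: [0.1, -0.2, -1.7]
opening: 38.2
grip_force: 30.0
```

Run:
```python
from h import *
from cell import cams
p,d,i=look('w4')
s,ds=cams.camera("scene");c=s[150:300,220:400];c=cv2.resize(c,None,fx=2.2,fy=2.2,interpolation=2)[:,:,::-1]
w=cv2.resize(p[150:420,100:460],(440,330))[:,:,::-1]
cv2.imwrite("pics/m4.png",np.hstack([c[:330,:340],w[:330]]))
P=cloud(d,i);m=(abs(P[...,0]-638)<30)&(abs(P[...,1]-114)<30)&(d>0)
v=P[m&(P[...,1]>136)][:,2];print(np.histogram(v,bins=range(26,90,4)))
```

```text
6.175 [638.3 114.9  96.8] [ 1.7988e+02 -4.0000e-02  9.0120e+01] [  0.9  42.6 -23.4  91.3  20.5  50.2 -30. ]
(array([355, 376,   0,   0,   0,   0,   0,   0,  69, 276, 286,   0,   0,
         0,   0]), array([26, 30, 34, 38, 42, 46, 50, 54, 58, 62, 66, 70, 74, 78, 82, 86]))
```

View pics/m4.png

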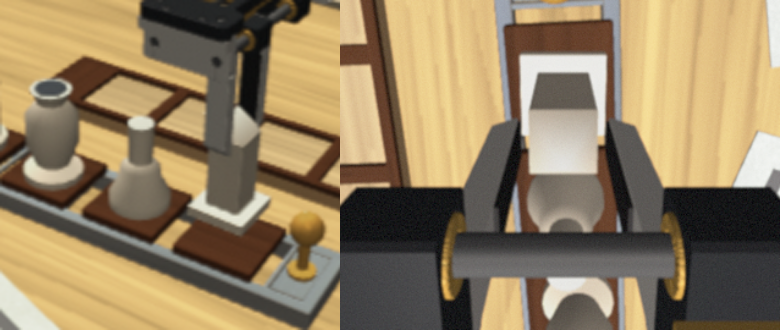

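It holds: the foot rose with the tool, so the opening reads about 8 mm high. Over to pocket 1.

Emit:
{"method": "carry_out", "body": {"moves": [{"hand": 0,"dx": 0,"dy": 0,"dz": -0.015,"ax": 0,"ay": 0,"az": 0},{"hand": 0,"dx": 0,"dy": 0,"dz": -0.015,"ax": 0,"ay": 0,"az": 0},{"hand": 0,"dx": 0.006,"dy": -0.016,"dz": 0,"ax": 0,"ay": 0,"az": 0},{"hand": 0,"dx": 0.012,"dy": -0.035,"dz": 0,"ax": 0,"ay": 0,"az": 0},{"hand": 0,"dx": 0.012,"dy": -0.035,"dz": 0,"ax": 0,"ay": 0,"az": 0},{"hand": 0,"dx": 0.012,"dy": -0.035,"dz": 0,"ax": 0,"ay": 0,"az": 0},{"hand": 0,"dx": 0.012,"dy": -0.035,"dz": 0,"ax": 0,"ay": 0,"az": 0},{"hand": 0,"dx": 0.005,"dy": -0.016,"dz": 0,"ax": 0,"ay": 0,"az": 0},{"hand": 0,"dx": 0,"dy": 0,"dz": 0,"ax": 0,"ay": 0,"az": -0.04},{"hand": 0,"dx": 0,"dy": 0,"dz": 0,"ax": 0,"ay": 0,"az": 0}]}}

```text
time: 7.52
eef_pos: [467.3, 172.8, 125.8]
orientation: [179.9, -0.0, 92.4]
contact_force: [-0.4, 0.6, -2.8]
opening: 38.1
grip_force: 30.0
```

Run:
```python
from h import *
look('w5')
```

```text
7.525 [467.3 172.8 125.8] [ 1.7989e+02 -2.0000e-02  9.2360e+01] [ -5.9  29.7 -25.5 113.7  19.2  40.6 -40.7]
```

View pics/w5.png

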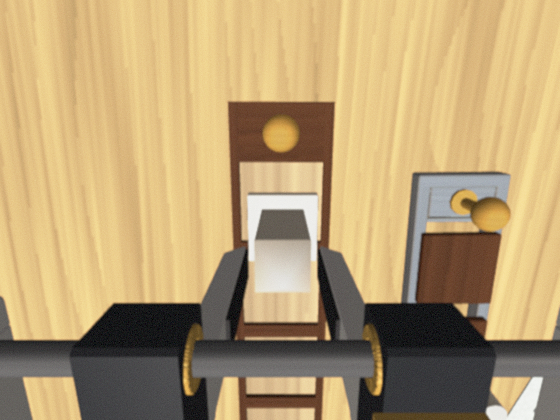

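The obelisk hangs square over pocket 1, with its foot at (248-317, 193-262) and the carrier post at (281,133). Lowering it.

Emit:
{"method": "carry_out", "body": {"moves": [{"hand": 0,"dx": 0.0015,"dy": -0.001,"dz": 0.02,"ax": 0,"ay": 0,"az": 0},{"hand": 0,"dx": 0,"dy": 0,"dz": 0.02,"ax": 0,"ay": 0,"az": 0},{"hand": 0,"dx": 0,"dy": 0,"dz": 0.015,"ax": 0,"ay": 0,"az": 0},{"hand": 0,"dx": 0,"dy": 0,"dz": 0.008,"ax": 0,"ay": 0,"az": 0},{"hand": 0,"dx": 0,"dy": 0,"dz": 0.005,"ax": 0,"ay": 0,"az": 0},{"hand": 0,"dx": 0,"dy": 0,"dz": 0.002,"ax": 0,"ay": 0,"az": 0},{"hand": 0,"dx": 0,"dy": 0,"dz": 0,"ax": 0,"ay": 0,"az": 0}]}}

```text
time: 8.45
eef_pos: [464.6, 174.7, 55.7]
orientation: [180.0, -0.0, 92.4]
contact_force: [0.7, 0.4, -1.8]
opening: 38.1
grip_force: 30.0
```

Emit:
{"method": "carry_out", "body": {"moves": [{"hand": 0,"dx": 0,"dy": 0,"dz": 0.001,"ax": 0,"ay": 0,"az": 0},{"hand": 0,"dx": 0,"dy": 0,"dz": 0,"ax": 0,"ay": 0,"az": 0},{"hand": 0,"dx": 0,"dy": 0,"dz": 0,"ax": 0,"ay": 0,"az": 0}]}}

```text
time: 8.82
eef_pos: [464.4, 174.6, 54.6]
orientation: [180.0, -0.0, 92.4]
contact_force: [0.2, -0.1, -2.3]
opening: 38.3
grip_force: 30.0
```

Emit:
{"method": "carry_out", "body": {"moves": [{"hand": 0,"dx": 0,"dy": 0.001,"dz": 0.001,"ax": 0,"ay": 0,"az": 0},{"hand": 0,"dx": 0,"dy": 0,"dz": 0,"ax": 0,"ay": 0,"az": 0},{"hand": 0,"dx": 0,"dy": 0,"dz": 0,"ax": 0,"ay": 0,"az": 0}]}}

```text
time: 9.2
eef_pos: [464.7, 174.6, 54.4]
orientation: [-180.0, 0.0, 92.4]
contact_force: [-3.4, -0.9, 9.5]
opening: 38.4
grip_force: 30.0
```

On the floor (+9.5 N). Releasing and backing up.

Emit:
{"method": "carry_out", "body": {"moves": [{"hand": 0,"dx": 0,"dy": 0,"dz": -0.0007,"ax": 0,"ay": 0,"az": 0},{"hand": 1,"dx": 0,"dy": 0,"dz": 0,"ax": 0,"ay": 0,"az": 0},{"hand": 1,"dx": 0,"dy": 0,"dz": 0,"ax": 0,"ay": 0,"az": 0},{"hand": 1,"dx": 0,"dy": 0,"dz": 0,"ax": 0,"ay": 0,"az": 0},{"hand": 1,"dx": 0,"dy": 0,"dz": 0,"ax": 0,"ay": 0,"az": 0},{"hand": 1,"dx": 0,"dy": 0,"dz": 0,"ax": 0,"ay": 0,"az": 0},{"hand": 1,"dx": 0,"dy": 0,"dz": 0,"ax": 0,"ay": 0,"az": 0},{"hand": 1,"dx": 0,"dy": 0,"dz": -0.03,"ax": 0,"ay": 0,"az": 0},{"hand": 1,"dx": 0,"dy": 0,"dz": -0.05,"ax": 0,"ay": 0,"az": 0},{"hand": 1,"dx": 0,"dy": 0,"dz": -0.05,"ax": 0,"ay": 0,"az": 0},{"hand": 1,"dx": 0,"dy": 0,"dz": -0.03,"ax": 0,"ay": 0,"az": 0}]}}

```text
time: 10.58
eef_pos: [466.0, 175.1, 216.7]
orientation: [179.8, -0.1, 92.4]
contact_force: [0.4, 1.9, -0.9]
opening: 93.9
grip_force: 0.0
```

Emit:
{"method": "carry_out", "body": {"moves": [{"hand": 1,"dx": -0.0306,"dy": 0.0336,"dz": 0,"ax": 0,"ay": 0,"az": 0},{"hand": 1,"dx": -0.0306,"dy": 0.0336,"dz": 0,"ax": 0,"ay": 0,"az": 0},{"hand": 1,"dx": -0.0306,"dy": 0.0336,"dz": 0,"ax": 0,"ay": 0,"az": 0},{"hand": 1,"dx": -0.0306,"dy": 0.0336,"dz": 0,"ax": 0,"ay": 0,"az": 0},{"hand": 1,"dx": -0.0306,"dy": 0.0336,"dz": 0,"ax": 0,"ay": 0,"az": 0},{"hand": 1,"dx": 0,"dy": 0,"dz": 0,"ax": 0,"ay": 0,"az": 0}]}}

```text
time: 11.32
eef_pos: [641.4, 24.7, 213.0]
orientation: [180.0, 0.1, 92.1]
contact_force: [-0.6, -0.9, -0.9]
opening: 94.4
grip_force: 0.0
```

```bash
cat >> h.py <<'E'
def bands(d,i,c,bs,r=36):
    P=cloud(d,i)
    for lo,hi in bs:
        q=P[(np.hypot(P[...,0]-c[0],P[...,1]-c[1])<r)&(P[...,2]>lo)&(P[...,2]<hi)&(d>0)]
        if len(q)>15: print(lo,hi,len(q),"x",q[:,0].min().round(1),q[:,0].max().round(1),"y",q[:,1].min().round(1),q[:,1].max().round(1),"zmax",q[:,2].max().round(1))
E
python3 - <<'E'
from h import *
p,d,i=look('w6')
bands(d,i,(640.5,29.3),((31,45),(75,105),(107,115)))
bands(d,i,(466,174.3),((12,17),(21,30),(60,88),(100,120)))
E
```

```text
11.325 [641.4  24.7 213. ] [1.800e+02 9.000e-02 9.206e+01] [ 10.4  35.3 -26.1  85.4  16.6  63.2 -17. ]
31 45 425 x 607.1 676.2 y -5.1 62.9 zmax 45.0
75 105 120 x 629.6 650.9 y 30.6 40.3 zmax 104.7
107 115 449 x 629.9 651.2 y 18.3 40.0 zmax 112.4
12 17 1091 x 431.3 501.6 y 138.8 210.0 zmax 16.9
21 30 1166 x 441.4 491.8 y 149.2 200.8 zmax 30.0
60 88 729 x 451.6 481.6 y 159.7 190.7 zmax 88.0
100 120 476 x 456.9 475.1 y 166.0 184.3 zmax 114.1
```

View pics/w6.png

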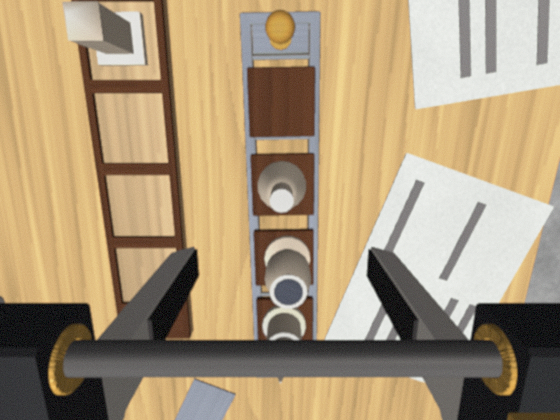

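The obelisk is upright in pocket 1 (120,40), top at 114 mm = 14+100. Bell handle at (281,198) → (640.5, 29.2), top 112 mm. Gripping the bell at z≈93.

Emit:
{"method": "carry_out", "body": {"moves": [{"hand": 1,"dx": 0.0045,"dy": -0.001,"dz": 0.04,"ax": 0,"ay": 0,"az": 0},{"hand": 1,"dx": 0,"dy": 0,"dz": 0.04,"ax": 0,"ay": 0,"az": 0},{"hand": 1,"dx": 0,"dy": 0,"dz": 0.03,"ax": 0,"ay": 0,"az": 0},{"hand": 1,"dx": 0,"dy": 0,"dz": 0.016,"ax": 0,"ay": 0,"az": 0},{"hand": 0,"dx": 0,"dy": 0,"dz": 0,"ax": 0,"ay": 0,"az": 0},{"hand": 0,"dx": 0,"dy": 0,"dz": 0,"ax": 0,"ay": 0,"az": 0},{"hand": 0,"dx": 0,"dy": 0,"dz": 0,"ax": 0,"ay": 0,"az": 0},{"hand": 0,"dx": 0,"dy": 0,"dz": 0,"ax": 0,"ay": 0,"az": 0},{"hand": 0,"dx": 0,"dy": 0,"dz": 0,"ax": 0,"ay": 0,"az": 0},{"hand": 0,"dx": 0,"dy": 0,"dz": 0,"ax": 0,"ay": 0,"az": 0},{"hand": 0,"dx": 0,"dy": 0,"dz": 0,"ax": 0,"ay": 0,"az": 0},{"hand": 0,"dx": 0,"dy": 0,"dz": 0,"ax": 0,"ay": 0,"az": 0}]}}

```text
time: 12.88
eef_pos: [638.4, 33.3, 88.2]
orientation: [-180.0, 0.0, 92.4]
contact_force: [0.5, 0.1, 0.7]
opening: 17.7
grip_force: 0.0
```

The grip reads 0 at 17.7 mm. Looking before going on.

Run:
```python
from h import *
from cell import cams,manip
p,d,i=look('w7')
s,ds=cams.camera("scene");c=s[150:300,220:400];c=cv2.resize(c,None,fx=2.2,fy=2.2,interpolation=2)[:,:,::-1]
w=cv2.resize(p[150:420,100:460],(440,330))[:,:,::-1]
cv2.imwrite("pics/m7.png",np.hstack([c[:330,:340],w[:330]]))
print(manip.get_state()["opening"],manip.get_state()["grip_force"])
bands(d,i,(640.5,29.3),((31,45),(45,60),(75,105),(107,115)))
```

```text
12.875 [638.4  33.3  88.2] [-180.      0.     92.41] [  8.3  42.6 -23.4  93.1  21.   48.7 -21.2]
9.343107497229376 0.0
31 45 749 x 607.3 675.1 y 9.8 62.9 zmax 45.0
45 60 1127 x 616.3 664.9 y 15.1 54.2 zmax 60.0
75 105 496 x 629.3 650.7 y 30.4 41.1 zmax 105.0
107 115 993 x 628.4 647.7 y 18.4 40.5 zmax 114.9
```

View pics/m7.png

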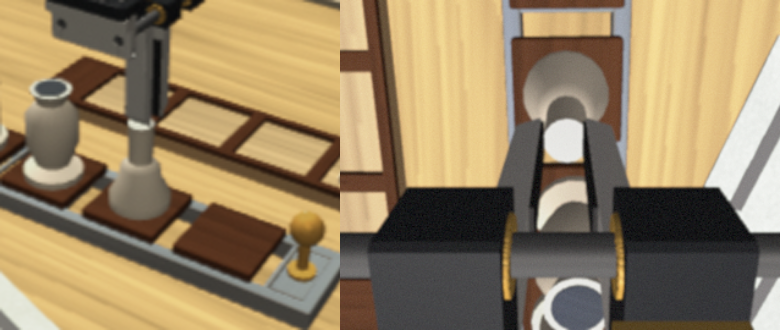

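The bell still stands untouched, and the fingers have shut without taking hold of it. I'll use the depth image to find where the fingers really are.

Run:
```python
from h import *
for f,tcp in(("w4",(638.3,114.9,96.8)),("w7",(638.4,33.3,88.2)),("w6",(641.4,24.7,213)),):
    z=np.load(f+".npz");P=cloud(z["d"],z);im=cv2.imread(f"pics/{f}.png").astype(int)
    for nm,X in(("tcp",tcp),("tip",np.add(tcp,(0,0,-11))),("grasp",np.add(tcp,(0,0,8)))):
        c=z["R"]@X+z["t"];print(nm,(c[:2]/c[2]*z["fx"]+[z["cx"],z["cy"]]).round(),end=" ")
    grey=(np.ptp(im,axis=2)<14)&(im.max(2)<110)&(z["d"]>0)
    q=P-np.array(tcp)
    m=grey&(z["d"]<215)
    m[305:]=False
    v,u=np.nonzero(m);print(f,m.sum())
    for side in(u<282,u>=282):
        s=q[v[side],u[side]];k=np.argsort(s[:,2])
        for a in(0.02,.1,.3,.6,.95): print(s[k[int(a*len(k))]].round(1),(u[side][k[int(a*len(k))]],v[side][k[int(a*len(k))]]),end=" ")
        print()
```

```text
tcp [283. 245.] tip [282. 239.] grasp [283. 250.] w4 3764
[-19.6   7.7  28.3] (np.int64(247), np.int64(250)) [-25.9   8.8  38.3] (np.int64(233), np.int64(255)) [-29.5   9.   53.9] (np.int64(221), np.int64(267)) [-28.7   9.   71.4] (np.int64(216), np.int64(284)) [-73.6  31.4 125.1] (np.int64(1), np.int64(300)) 
[ 4.7 16.  18.4] (np.int64(291), np.int64(230)) [18.9  7.3 37.3] (np.int64(319), np.int64(257)) [18.8  2.5 53.2] (np.int64(322), np.int64(279)) [29.8  9.6 70.8] (np.int64(353), np.int64(282)) [21.7  9.4 88.8] (np.int64(341), np.int64(304)) 
tcp [282. 245.] tip [282. 239.] grasp [283. 250.] w7 3307
[-2.9  6.1 14.9] (np.int64(278), np.int64(244)) [-15.2   8.8  38.4] (np.int64(254), np.int64(254)) [-16.8   8.9  55.2] (np.int64(248), np.int64(267)) [-13.    8.5  72.5] (np.int64(253), np.int64(285)) [-74.   28.5 126.2] (np.int64(0), np.int64(302)) 
[ 9.   8.6 31.2] (np.int64(300), np.int64(251)) [18.3 10.1 39.5] (np.int64(319), np.int64(255)) [ 9.2  8.  55.3] (np.int64(303), np.int64(271)) [ 8.4  6.  72.2] (np.int64(303), np.int64(292)) [ 26.8  33.7 128.9] (np.int64(397), np.int64(304)) 
tcp [282. 245.] tip [282. 239.] grasp [283. 250.] w6 4791
[-46.9  -1.5  32.6] (np.int64(196), np.int64(266)) [-47.2   1.5  39.6] (np.int64(192), np.int64(266)) [-55.    7.4  53.4] (np.int64(168), np.int64(266)) [-58.1   7.4  69.4] (np.int64(149), np.int64(281)) [-54.2   7.3  88.3] (np.int64(141), np.int64(304)) 
[47.4  9.3 31.1] (np.int64(371), np.int64(252)) [53.7 11.4 38.4] (np.int64(387), np.int64(254)) [47.1 -0.5 52.4] (np.int64(379), np.int64(287)) [46.7  1.8 69.1] (np.int64(389), np.int64(300)) [50.4 11.8 89.5] (np.int64(418), np.int64(304))
```

The depth image shows the real fingertips about 28 mm above the reported TCP, not 11 mm below it, while the camera heights match the known heights. So the fingers closed just above the handle top (112 mm), and the obelisk was gripped high on its shaft. I'll apply this offset (tips ≈ TCP z + 28), open, go lower and grip again.

Emit:
{"method": "carry_out", "body": {"moves": [{"hand": 1,"dx": 0,"dy": 0,"dz": -0.01,"ax": 0,"ay": 0,"az": 0},{"hand": 1,"dx": -0.004,"dy": 0.002,"dz": 0,"ax": 0,"ay": 0,"az": 0},{"hand": 1,"dx": 0,"dy": 0,"dz": 0,"ax": 0,"ay": 0,"az": 0},{"hand": 1,"dx": 0,"dy": 0,"dz": 0,"ax": 0,"ay": 0,"az": 0},{"hand": 1,"dx": 0,"dy": 0,"dz": 0,"ax": 0,"ay": 0,"az": 0},{"hand": 1,"dx": 0,"dy": 0,"dz": 0,"ax": 0,"ay": 0,"az": 0},{"hand": 1,"dx": 0,"dy": 0,"dz": 0,"ax": 0,"ay": 0,"az": 0},{"hand": 1,"dx": 0,"dy": 0,"dz": 0,"ax": 0,"ay": 0,"az": 0},{"hand": 1,"dx": 0,"dy": 0,"dz": 0,"ax": 0,"ay": 0,"az": 0}]}}

```text
time: 14.1
eef_pos: [640.6, 29.4, 98.2]
orientation: [180.0, 0.0, 92.4]
contact_force: [-0.3, 0.6, -0.1]
opening: 92.9
grip_force: 0.0
```

Emit:
{"method": "carry_out", "body": {"moves": [{"hand": 1,"dx": 0,"dy": 0,"dz": 0.02,"ax": 0,"ay": 0,"az": 0},{"hand": 1,"dx": 0,"dy": 0,"dz": 0.02,"ax": 0,"ay": 0,"az": 0},{"hand": 1,"dx": 0,"dy": 0,"dz": 0.008,"ax": 0,"ay": 0,"az": 0},{"hand": 1,"dx": 0,"dy": 0,"dz": 0,"ax": 0,"ay": 0,"az": 0},{"hand": 0,"dx": 0,"dy": 0,"dz": 0,"ax": 0,"ay": 0,"az": 0},{"hand": 0,"dx": 0,"dy": 0,"dz": 0,"ax": 0,"ay": 0,"az": 0},{"hand": 0,"dx": 0,"dy": 0,"dz": 0,"ax": 0,"ay": 0,"az": 0},{"hand": 0,"dx": 0,"dy": 0,"dz": 0,"ax": 0,"ay": 0,"az": 0},{"hand": 0,"dx": 0,"dy": 0,"dz": 0,"ax": 0,"ay": 0,"az": 0},{"hand": 0,"dx": 0,"dy": 0,"dz": 0,"ax": 0,"ay": 0,"az": 0},{"hand": 0,"dx": 0,"dy": 0,"dz": 0,"ax": 0,"ay": 0,"az": 0},{"hand": 0,"dx": 0,"dy": 0,"dz": 0,"ax": 0,"ay": 0,"az": 0}]}}

```text
time: 15.6
eef_pos: [640.5, 29.3, 50.1]
orientation: [-180.0, 0.0, 92.4]
contact_force: [0.8, -0.2, 0.1]
opening: 21.5
grip_force: 30.0
```

Emit:
{"method": "carry_out", "body": {"moves": [{"hand": 0,"dx": 0,"dy": 0,"dz": 0,"ax": 0,"ay": 0,"az": 0},{"hand": 0,"dx": 0,"dy": 0,"dz": 0,"ax": 0,"ay": 0,"az": 0}]}}

```text
time: 15.85
eef_pos: [640.5, 29.3, 50.1]
orientation: [-180.0, 0.0, 92.4]
contact_force: [0.7, -0.3, -0.1]
opening: 21.5
grip_force: 30.0
```

The opening of 21.5 mm matches the 22 mm handle. Lifting and going over pocket 2.

Emit:
{"method": "carry_out", "body": {"moves": [{"hand": 0,"dx": 0,"dy": 0,"dz": -0.015,"ax": 0,"ay": 0,"az": 0},{"hand": 0,"dx": 0,"dy": 0,"dz": -0.02,"ax": 0,"ay": 0,"az": 0},{"hand": 0,"dx": 0,"dy": 0,"dz": -0.02,"ax": 0,"ay": 0,"az": 0},{"hand": 0,"dx": 0.0062,"dy": -0.0168,"dz": 0,"ax": 0,"ay": 0,"az": 0},{"hand": 0,"dx": 0.0124,"dy": -0.0336,"dz": 0,"ax": 0,"ay": 0,"az": 0},{"hand": 0,"dx": 0.0124,"dy": -0.0336,"dz": 0,"ax": 0,"ay": 0,"az": 0},{"hand": 0,"dx": 0.0124,"dy": -0.0336,"dz": 0,"ax": 0,"ay": 0,"az": 0},{"hand": 0,"dx": 0.0124,"dy": -0.0336,"dz": 0,"ax": 0,"ay": 0,"az": 0},{"hand": 0,"dx": 0.0064,"dy": -0.0169,"dz": 0,"ax": 0,"ay": 0,"az": 0},{"hand": 0,"dx": 0,"dy": 0,"dz": 0,"ax": 0,"ay": 0,"az": 0},{"hand": 0,"dx": 0,"dy": 0,"dz": 0,"ax": 0,"ay": 0,"az": 0}]}}

```text
time: 17.23
eef_pos: [471.8, 84.4, 106.1]
orientation: [179.8, -0.0, 92.4]
contact_force: [0.0, -0.5, -0.9]
opening: 21.6
grip_force: 30.0
```

Emit:
{"method": "carry_out", "body": {"moves": [{"hand": 0,"dx": 0,"dy": -0.0015,"dz": 0.018,"ax": 0,"ay": 0,"az": 0},{"hand": 0,"dx": 0,"dy": 0,"dz": 0.02,"ax": 0,"ay": 0,"az": 0},{"hand": 0,"dx": 0,"dy": 0,"dz": 0.015,"ax": 0,"ay": 0,"az": 0},{"hand": 0,"dx": 0,"dy": 0,"dz": 0.01,"ax": 0,"ay": 0,"az": 0},{"hand": 0,"dx": 0,"dy": 0,"dz": 0.006,"ax": 0,"ay": 0,"az": 0},{"hand": 0,"dx": 0,"dy": 0,"dz": 0,"ax": 0,"ay": 0,"az": 0},{"hand": 0,"dx": 0,"dy": 0,"dz": 0,"ax": 0,"ay": 0,"az": 0}]}}

```text
time: 18.1
eef_pos: [468.9, 84.6, 36.6]
orientation: [180.0, -0.0, 92.4]
contact_force: [-0.0, -0.3, -1.3]
opening: 21.5
grip_force: 30.0
```

Emit:
{"method": "carry_out", "body": {"moves": [{"hand": 0,"dx": 0,"dy": 0,"dz": 0.0015,"ax": 0,"ay": 0,"az": 0},{"hand": 0,"dx": 0,"dy": 0,"dz": 0.001,"ax": 0,"ay": 0,"az": 0},{"hand": 0,"dx": 0,"dy": 0,"dz": 0,"ax": 0,"ay": 0,"az": 0},{"hand": 0,"dx": 0,"dy": 0,"dz": 0,"ax": 0,"ay": 0,"az": 0}]}}

```text
time: 18.6
eef_pos: [468.7, 84.4, 34.0]
orientation: [180.0, 0.0, 92.4]
contact_force: [-0.9, -0.3, 4.1]
opening: 21.4
grip_force: 30.0
```

Touching the floor (+4 N). Release, retreat.

Emit:
{"method": "carry_out", "body": {"moves": [{"hand": 1,"dx": 0,"dy": 0,"dz": 0,"ax": 0,"ay": 0,"az": 0},{"hand": 1,"dx": 0,"dy": 0,"dz": 0,"ax": 0,"ay": 0,"az": 0},{"hand": 1,"dx": 0,"dy": 0,"dz": 0,"ax": 0,"ay": 0,"az": 0},{"hand": 1,"dx": 0,"dy": 0,"dz": 0,"ax": 0,"ay": 0,"az": 0},{"hand": 1,"dx": 0,"dy": 0,"dz": 0,"ax": 0,"ay": 0,"az": 0},{"hand": 1,"dx": 0,"dy": 0,"dz": 0,"ax": 0,"ay": 0,"az": 0},{"hand": 1,"dx": 0,"dy": 0,"dz": 0,"ax": 0,"ay": 0,"az": 0},{"hand": 1,"dx": 0,"dy": 0,"dz": 0,"ax": 0,"ay": 0,"az": 0},{"hand": 1,"dx": 0,"dy": 0,"dz": -0.03,"ax": 0,"ay": 0,"az": 0},{"hand": 1,"dx": 0,"dy": 0,"dz": -0.05,"ax": 0,"ay": 0,"az": 0},{"hand": 1,"dx": 0,"dy": 0,"dz": -0.05,"ax": 0,"ay": 0,"az": 0},{"hand": 1,"dx": 0,"dy": 0,"dz": -0.02,"ax": 0,"ay": 0,"az": 0}]}}

```text
time: 20.1
eef_pos: [469.9, 84.9, 186.4]
orientation: [179.7, -0.0, 92.4]
contact_force: [0.6, 0.4, -0.8]
opening: 93.9
grip_force: 0.0
```

Emit:
{"method": "carry_out", "body": {"moves": [{"hand": 1,"dx": -0.0302,"dy": 0.0348,"dz": 0,"ax": 0,"ay": 0,"az": 0},{"hand": 1,"dx": -0.0302,"dy": 0.0348,"dz": 0,"ax": 0,"ay": 0,"az": 0},{"hand": 1,"dx": -0.0302,"dy": 0.0348,"dz": 0,"ax": 0,"ay": 0,"az": 0},{"hand": 1,"dx": -0.0302,"dy": 0.0348,"dz": 0,"ax": 0,"ay": 0,"az": 0},{"hand": 1,"dx": -0.0302,"dy": 0.0348,"dz": 0,"ax": 0,"ay": 0,"az": 0},{"hand": 1,"dx": 0,"dy": 0,"dz": 0,"ax": 0,"ay": 0,"az": 0},{"hand": 1,"dx": 0,"dy": 0,"dz": 0,"ax": 0,"ay": 0,"az": 0},{"hand": 1,"dx": 0,"dy": 0,"dz": 0,"ax": 0,"ay": 0,"az": 0}]}}

```text
time: 21.1
eef_pos: [647.9, -57.7, 183.9]
orientation: [-180.0, -0.0, 92.5]
contact_force: [0.9, 0.3, -0.2]
opening: 94.2
grip_force: 0.0
```

Run:
```python
from h import *
p,d,i=look('w8')
print("vase");bands(d,i,(650,-58.5),((31,34),(36,45),(70,90),(100,120),(114,120)))
print("cat");bands(d,i,(649,-148.5),((31,34),(36,45),(45,80),(80,105),(108,125)))
print("bell");bands(d,i,(469,84.4),((80,95),(60,80),(21,40)),30)
```

```text
21.1 [647.9 -57.7 183.9] [-1.7998e+02 -3.0000e-02  9.2520e+01] [ 17.6  37.7 -25.9  85.9  17.8  60.6 -10. ]
vase
31 34 112 x 614.9 681.3 y -77.2 -25.9 zmax 33.9
36 45 407 x 623.6 676.9 y -62.5 -31.8 zmax 42.6
70 90 164 x 627.3 672.3 y -50.8 -34.7 zmax 89.9
100 120 1542 x 632.1 667.4 y -76.4 -39.9 zmax 120.0
114 120 1380 x 632.1 667.4 y -76.4 -41.1 zmax 120.0
cat
31 34 121 x 616.5 682.8 y -171.6 -115.3 zmax 33.8
36 45 533 x 622.8 676.0 y -161.4 -122.1 zmax 45.0
45 80 529 x 628.7 670.3 y -148.5 -127.4 zmax 79.9
80 105 888 x 627.2 670.4 y -164.2 -127.9 zmax 105.0
108 125 490 x 639.7 661.4 y -160.3 -132.5 zmax 123.2
bell
80 95 962 x 457.3 480.4 y 73.0 94.9 zmax 95.0
60 80 374 x 464.8 480.6 y 72.8 93.9 zmax 80.0
21 40 1294 x 447.4 495.9 y 57.0 110.7 zmax 40.0
```

View pics/w8.png

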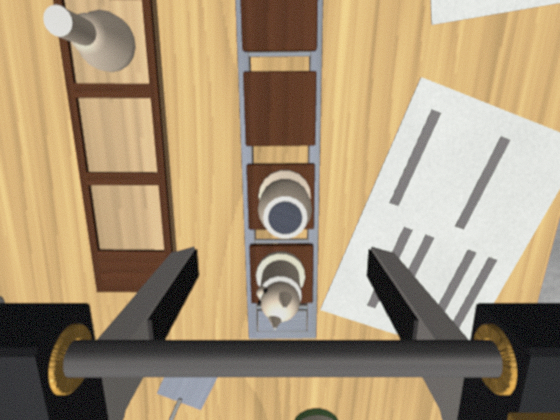

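The bell stands in pocket 2 (105,40). Vase mouth at (285,217) → centre (650, -58.8). Cat at (280,280) → (649.5, -148.7). Gripping the vase's belly at z≈80.

Emit:
{"method": "carry_out", "body": {"moves": [{"hand": 1,"dx": -0.001,"dy": 0.002,"dz": 0.04,"ax": 0,"ay": 0,"az": 0},{"hand": 1,"dx": 0,"dy": 0,"dz": 0.04,"ax": 0,"ay": 0,"az": 0},{"hand": 1,"dx": 0,"dy": 0,"dz": 0.04,"ax": 0,"ay": 0,"az": 0},{"hand": 1,"dx": 0,"dy": 0,"dz": 0.022,"ax": 0,"ay": 0,"az": 0},{"hand": 1,"dx": 0,"dy": 0,"dz": 0.008,"ax": 0,"ay": 0,"az": 0},{"hand": 1,"dx": 0,"dy": 0,"dz": 0,"ax": 0,"ay": 0,"az": 0},{"hand": 1,"dx": 0,"dy": 0,"dz": 0,"ax": 0,"ay": 0,"az": 0}]}}

```text
time: 22.02
eef_pos: [651.8, -59.9, 35.1]
orientation: [179.9, 0.0, 92.4]
contact_force: [0.3, 0.3, 0.4]
opening: 93.9
grip_force: 0.0
```

Emit:
{"method": "carry_out", "body": {"moves": [{"hand": 1,"dx": 0.001,"dy": -0.0015,"dz": 0,"ax": 0,"ay": 0,"az": 0},{"hand": 0,"dx": 0,"dy": 0,"dz": 0,"ax": 0,"ay": 0,"az": 0},{"hand": 0,"dx": 0,"dy": 0,"dz": 0,"ax": 0,"ay": 0,"az": 0},{"hand": 0,"dx": 0,"dy": 0,"dz": 0,"ax": 0,"ay": 0,"az": 0},{"hand": 0,"dx": 0,"dy": 0,"dz": 0,"ax": 0,"ay": 0,"az": 0},{"hand": 0,"dx": 0,"dy": 0,"dz": 0,"ax": 0,"ay": 0,"az": 0},{"hand": 0,"dx": 0,"dy": 0,"dz": 0,"ax": 0,"ay": 0,"az": 0},{"hand": 0,"dx": 0,"dy": 0,"dz": 0,"ax": 0,"ay": 0,"az": 0},{"hand": 0,"dx": 0,"dy": 0,"dz": 0,"ax": 0,"ay": 0,"az": 0}]}}

```text
time: 23.15
eef_pos: [649.3, -59.1, 33.7]
orientation: [180.0, -0.0, 92.4]
contact_force: [0.1, -0.2, -0.2]
opening: 47.7
grip_force: 30.0
```

The opening of 47.7 mm matches the 48 mm belly. On to pocket 3.

Emit:
{"method": "carry_out", "body": {"moves": [{"hand": 0,"dx": 0,"dy": 0,"dz": -0.015,"ax": 0,"ay": 0,"az": 0},{"hand": 0,"dx": 0,"dy": 0,"dz": -0.02,"ax": 0,"ay": 0,"az": 0},{"hand": 0,"dx": 0,"dy": 0,"dz": -0.02,"ax": 0,"ay": 0,"az": 0},{"hand": 0,"dx": 0.0061,"dy": -0.0173,"dz": 0,"ax": 0,"ay": 0,"az": 0},{"hand": 0,"dx": 0.0122,"dy": -0.0346,"dz": 0,"ax": 0,"ay": 0,"az": 0},{"hand": 0,"dx": 0.0122,"dy": -0.0346,"dz": 0,"ax": 0,"ay": 0,"az": 0},{"hand": 0,"dx": 0.0122,"dy": -0.0346,"dz": 0,"ax": 0,"ay": 0,"az": 0},{"hand": 0,"dx": 0.0122,"dy": -0.0346,"dz": 0,"ax": 0,"ay": 0,"az": 0},{"hand": 0,"dx": 0.006,"dy": -0.0173,"dz": 0,"ax": 0,"ay": 0,"az": 0},{"hand": 0,"dx": 0,"dy": 0,"dz": 0,"ax": 0,"ay": 0,"az": 0},{"hand": 0,"dx": 0,"dy": 0,"dz": 0,"ax": 0,"ay": 0,"az": 0},{"hand": 0,"dx": 0,"dy": 0,"dz": 0,"ax": 0,"ay": 0,"az": 0}]}}

```text
time: 24.65
eef_pos: [475.1, -5.8, 88.9]
orientation: [179.9, -0.0, 92.4]
contact_force: [0.5, -0.6, -1.8]
opening: 47.3
grip_force: 30.0
```

Lower from 88.9 to about 20, then touch down at ~17.7.

Emit:
{"method": "carry_out", "body": {"moves": [{"hand": 0,"dx": 0,"dy": 0,"dz": 0.018,"ax": 0,"ay": 0,"az": 0},{"hand": 0,"dx": 0,"dy": 0,"dz": 0.02,"ax": 0,"ay": 0,"az": 0},{"hand": 0,"dx": 0,"dy": 0,"dz": 0.015,"ax": 0,"ay": 0,"az": 0},{"hand": 0,"dx": 0,"dy": 0,"dz": 0.01,"ax": 0,"ay": 0,"az": 0},{"hand": 0,"dx": 0,"dy": 0,"dz": 0.006,"ax": 0,"ay": 0,"az": 0},{"hand": 0,"dx": 0,"dy": 0,"dz": 0,"ax": 0,"ay": 0,"az": 0},{"hand": 0,"dx": 0,"dy": 0,"dz": 0.0015,"ax": 0,"ay": 0,"az": 0},{"hand": 0,"dx": 0,"dy": 0,"dz": 0,"ax": 0,"ay": 0,"az": 0},{"hand": 0,"dx": 0,"dy": 0,"dz": 0,"ax": 0,"ay": 0,"az": 0}]}}

```text
time: 25.78
eef_pos: [474.0, -5.6, 18.4]
orientation: [180.0, 0.0, 92.4]
contact_force: [0.6, -0.1, -1.2]
opening: 47.6
grip_force: 30.0
```

Emit:
{"method": "carry_out", "body": {"moves": [{"hand": 0,"dx": 0,"dy": 0,"dz": 0.001,"ax": 0,"ay": 0,"az": 0},{"hand": 0,"dx": 0,"dy": 0,"dz": 0,"ax": 0,"ay": 0,"az": 0},{"hand": 0,"dx": 0,"dy": 0,"dz": 0,"ax": 0,"ay": 0,"az": 0}]}}

```text
time: 26.15
eef_pos: [474.0, -5.6, 17.5]
orientation: [180.0, 0.0, 92.4]
contact_force: [-1.1, -1.1, 4.3]
opening: 47.4
grip_force: 30.0
```

Emit:
{"method": "carry_out", "body": {"moves": [{"hand": 1,"dx": 0,"dy": 0,"dz": 0,"ax": 0,"ay": 0,"az": 0},{"hand": 1,"dx": 0,"dy": 0,"dz": 0,"ax": 0,"ay": 0,"az": 0},{"hand": 1,"dx": 0,"dy": 0,"dz": 0,"ax": 0,"ay": 0,"az": 0},{"hand": 1,"dx": 0,"dy": 0,"dz": 0,"ax": 0,"ay": 0,"az": 0},{"hand": 1,"dx": 0,"dy": 0,"dz": 0,"ax": 0,"ay": 0,"az": 0},{"hand": 1,"dx": 0,"dy": 0,"dz": 0,"ax": 0,"ay": 0,"az": 0},{"hand": 1,"dx": 0,"dy": 0,"dz": 0,"ax": 0,"ay": 0,"az": 0},{"hand": 1,"dx": 0,"dy": 0,"dz": -0.03,"ax": 0,"ay": 0,"az": 0},{"hand": 1,"dx": 0,"dy": 0,"dz": -0.05,"ax": 0,"ay": 0,"az": 0},{"hand": 1,"dx": 0,"dy": 0,"dz": -0.05,"ax": 0,"ay": 0,"az": 0},{"hand": 1,"dx": 0,"dy": 0,"dz": -0.02,"ax": 0,"ay": 0,"az": 0}]}}

```text
time: 27.52
eef_pos: [475.2, -5.4, 169.9]
orientation: [179.8, 0.0, 92.4]
contact_force: [1.0, -0.0, -0.6]
opening: 93.8
grip_force: 0.0
```

Emit:
{"method": "carry_out", "body": {"moves": [{"hand": 1,"dx": -0.0301,"dy": 0.0339,"dz": 0,"ax": 0,"ay": 0,"az": 0},{"hand": 1,"dx": -0.0301,"dy": 0.0339,"dz": 0,"ax": 0,"ay": 0,"az": 0},{"hand": 1,"dx": -0.0301,"dy": 0.0339,"dz": 0,"ax": 0,"ay": 0,"az": 0},{"hand": 1,"dx": -0.0301,"dy": 0.0339,"dz": 0,"ax": 0,"ay": 0,"az": 0},{"hand": 1,"dx": -0.0301,"dy": 0.0339,"dz": 0,"ax": 0,"ay": 0,"az": 0},{"hand": 1,"dx": 0,"dy": 0,"dz": 0,"ax": 0,"ay": 0,"az": 0},{"hand": 1,"dx": 0,"dy": 0,"dz": 0,"ax": 0,"ay": 0,"az": 0},{"hand": 1,"dx": 0,"dy": 0,"dz": 0,"ax": 0,"ay": 0,"az": 0}]}}

```text
time: 28.52
eef_pos: [648.6, -147.3, 167.4]
orientation: [-180.0, -0.0, 92.5]
contact_force: [-0.2, -0.1, 0.2]
opening: 93.9
grip_force: 0.0
```

Run:
```python
from h import *
p,d,i=look('w9')
print("cat");bands(d,i,(649,-148.5),((36,45),(45,80),(80,105),(108,125)))
print("vase");bands(d,i,(474,-5.6),((98,106),(50,76),(21,26)),30)
```

```text
28.525 [ 648.6 -147.3  167.4] [-1.7997e+02 -3.0000e-02  9.2510e+01] [ 25.   39.9 -26.1  84.4  19.   60.2  -2.8]
cat
36 45 542 x 623.4 676.4 y -158.4 -122.3 zmax 45.0
45 80 269 x 629.9 669.2 y -141.7 -128.0 zmax 79.9
80 105 923 x 627.0 670.3 y -167.0 -128.1 zmax 105.0
108 125 670 x 638.9 660.5 y -163.0 -132.5 zmax 123.2
vase
98 106 1691 x 455.8 492.0 y -22.8 2.5 zmax 104.9
50 76 1008 x 454.8 498.8 y -28.9 16.0 zmax 76.0
21 26 819 x 458.7 501.3 y -31.9 21.4 zmax 26.0
```

The vase stands in pocket 3 (top of its lip ~103-105 mm). Cat at (649.7, -149). Descending on it.

Emit:
{"method": "carry_out", "body": {"moves": [{"hand": 1,"dx": -0.001,"dy": 0,"dz": 0.04,"ax": 0,"ay": 0,"az": 0},{"hand": 1,"dx": 0,"dy": 0,"dz": 0.04,"ax": 0,"ay": 0,"az": 0},{"hand": 1,"dx": 0,"dy": 0,"dz": 0.04,"ax": 0,"ay": 0,"az": 0},{"hand": 1,"dx": 0,"dy": 0,"dz": 0.022,"ax": 0,"ay": 0,"az": 0},{"hand": 1,"dx": 0,"dy": 0,"dz": 0.008,"ax": 0,"ay": 0,"az": 0},{"hand": 1,"dx": 0,"dy": 0,"dz": 0,"ax": 0,"ay": 0,"az": 0},{"hand": 1,"dx": 0,"dy": 0,"dz": 0,"ax": 0,"ay": 0,"az": 0}]}}

```text
time: 29.45
eef_pos: [650.5, -149.8, 18.6]
orientation: [179.9, 0.0, 92.4]
contact_force: [-0.0, 0.1, -0.7]
opening: 94.0
grip_force: 0.0
```

Emit:
{"method": "carry_out", "body": {"moves": [{"hand": 1,"dx": 0.0005,"dy": -0.0005,"dz": 0,"ax": 0,"ay": 0,"az": 0},{"hand": 0,"dx": 0,"dy": 0,"dz": 0,"ax": 0,"ay": 0,"az": 0},{"hand": 0,"dx": 0,"dy": 0,"dz": 0,"ax": 0,"ay": 0,"az": 0},{"hand": 0,"dx": 0,"dy": 0,"dz": 0,"ax": 0,"ay": 0,"az": 0},{"hand": 0,"dx": 0,"dy": 0,"dz": 0,"ax": 0,"ay": 0,"az": 0},{"hand": 0,"dx": 0,"dy": 0,"dz": 0,"ax": 0,"ay": 0,"az": 0},{"hand": 0,"dx": 0,"dy": 0,"dz": 0,"ax": 0,"ay": 0,"az": 0},{"hand": 0,"dx": 0,"dy": 0,"dz": 0,"ax": 0,"ay": 0,"az": 0},{"hand": 0,"dx": 0,"dy": 0,"dz": 0,"ax": 0,"ay": 0,"az": 0}]}}

```text
time: 30.58
eef_pos: [649.0, -149.3, 17.1]
orientation: [180.0, -0.0, 92.4]
contact_force: [-0.1, 0.1, -0.3]
opening: 41.6
grip_force: 30.0
```

The opening of 41.6 mm matches the 42 mm body. On to pocket 4.

Emit:
{"method": "carry_out", "body": {"moves": [{"hand": 0,"dx": 0,"dy": 0,"dz": -0.015,"ax": 0,"ay": 0,"az": 0},{"hand": 0,"dx": 0,"dy": 0,"dz": -0.02,"ax": 0,"ay": 0,"az": 0},{"hand": 0,"dx": 0,"dy": 0,"dz": -0.02,"ax": 0,"ay": 0,"az": 0},{"hand": 0,"dx": 0.0061,"dy": -0.0169,"dz": 0,"ax": 0,"ay": 0,"az": 0},{"hand": 0,"dx": 0.0122,"dy": -0.0339,"dz": 0,"ax": 0,"ay": 0,"az": 0},{"hand": 0,"dx": 0.0122,"dy": -0.0339,"dz": 0,"ax": 0,"ay": 0,"az": 0},{"hand": 0,"dx": 0.0122,"dy": -0.0339,"dz": 0,"ax": 0,"ay": 0,"az": 0},{"hand": 0,"dx": 0.0122,"dy": -0.0339,"dz": 0,"ax": 0,"ay": 0,"az": 0},{"hand": 0,"dx": 0.0061,"dy": -0.0169,"dz": 0,"ax": 0,"ay": 0,"az": 0},{"hand": 0,"dx": 0,"dy": 0,"dz": 0,"ax": 0,"ay": 0,"az": 0},{"hand": 0,"dx": 0,"dy": 0,"dz": 0,"ax": 0,"ay": 0,"az": 0},{"hand": 0,"dx": 0,"dy": 0,"dz": 0,"ax": 0,"ay": 0,"az": 0}]}}

```text
time: 32.08
eef_pos: [478.5, -95.8, 72.4]
orientation: [179.9, 0.0, 92.4]
contact_force: [0.0, 0.5, -1.4]
opening: 41.7
grip_force: 30.0
```

Emit:
{"method": "carry_out", "body": {"moves": [{"hand": 0,"dx": 0,"dy": 0,"dz": 0.018,"ax": 0,"ay": 0,"az": 0},{"hand": 0,"dx": 0,"dy": 0,"dz": 0.02,"ax": 0,"ay": 0,"az": 0},{"hand": 0,"dx": 0,"dy": 0,"dz": 0.015,"ax": 0,"ay": 0,"az": 0},{"hand": 0,"dx": 0,"dy": 0,"dz": 0.01,"ax": 0,"ay": 0,"az": 0},{"hand": 0,"dx": 0,"dy": 0,"dz": 0.006,"ax": 0,"ay": 0,"az": 0},{"hand": 0,"dx": 0,"dy": 0,"dz": 0,"ax": 0,"ay": 0,"az": 0},{"hand": 0,"dx": 0,"dy": 0,"dz": 0.0015,"ax": 0,"ay": 0,"az": 0},{"hand": 0,"dx": 0,"dy": 0,"dz": 0.0005,"ax": 0,"ay": 0,"az": 0},{"hand": 0,"dx": 0,"dy": 0,"dz": 0,"ax": 0,"ay": 0,"az": 0},{"hand": 0,"dx": 0,"dy": 0,"dz": 0,"ax": 0,"ay": 0,"az": 0}]}}

```text
time: 33.33
eef_pos: [477.3, -95.5, 1.3]
orientation: [180.0, 0.0, 92.4]
contact_force: [-0.5, -0.8, -2.1]
opening: 41.2
grip_force: 30.0
```

Emit:
{"method": "carry_out", "body": {"moves": [{"hand": 0,"dx": 0,"dy": 0,"dz": 0.0007,"ax": 0,"ay": 0,"az": 0},{"hand": 0,"dx": 0,"dy": 0,"dz": 0,"ax": 0,"ay": 0,"az": 0},{"hand": 0,"dx": 0,"dy": 0,"dz": 0,"ax": 0,"ay": 0,"az": 0}]}}

```text
time: 33.7
eef_pos: [477.3, -95.5, 1.1]
orientation: [180.0, 0.0, 92.4]
contact_force: [-1.6, 1.2, 5.3]
opening: 41.5
grip_force: 30.0
```

Touching the floor. Release, retreat, then a final look.

Emit:
{"method": "carry_out", "body": {"moves": [{"hand": 1,"dx": 0,"dy": 0,"dz": 0,"ax": 0,"ay": 0,"az": 0},{"hand": 1,"dx": 0,"dy": 0,"dz": 0,"ax": 0,"ay": 0,"az": 0},{"hand": 1,"dx": 0,"dy": 0,"dz": 0,"ax": 0,"ay": 0,"az": 0},{"hand": 1,"dx": 0,"dy": 0,"dz": 0,"ax": 0,"ay": 0,"az": 0},{"hand": 1,"dx": 0,"dy": 0,"dz": 0,"ax": 0,"ay": 0,"az": 0},{"hand": 1,"dx": 0,"dy": 0,"dz": 0,"ax": 0,"ay": 0,"az": 0},{"hand": 1,"dx": 0,"dy": 0,"dz": 0,"ax": 0,"ay": 0,"az": 0},{"hand": 1,"dx": 0,"dy": 0,"dz": -0.03,"ax": 0,"ay": 0,"az": 0},{"hand": 1,"dx": 0,"dy": 0,"dz": -0.06,"ax": 0,"ay": 0,"az": 0},{"hand": 1,"dx": 0,"dy": 0,"dz": -0.06,"ax": 0,"ay": 0,"az": 0},{"hand": 1,"dx": 0,"dy": 0,"dz": -0.05,"ax": 0,"ay": 0,"az": 0},{"hand": 1,"dx": 0,"dy": 0,"dz": 0,"ax": 0,"ay": 0,"az": 0}]}}

```text
time: 35.2
eef_pos: [479.9, -95.8, 204.1]
orientation: [179.5, 0.1, 92.4]
contact_force: [0.2, 0.3, 0.1]
opening: 94.1
grip_force: 0.0
```

Run:
```python
from cell import cams,manip
import cv2
p,d=cams.camera("scene");cv2.imwrite("pics/s9.png",p[:,:,::-1])
s=manip.get_state();print(s["time"],s["eef_pos"],s["grip_force"])
```

```text
35.25 [478.10176736 -95.87668522 201.90008637] 0.0
```

View pics/s9.png

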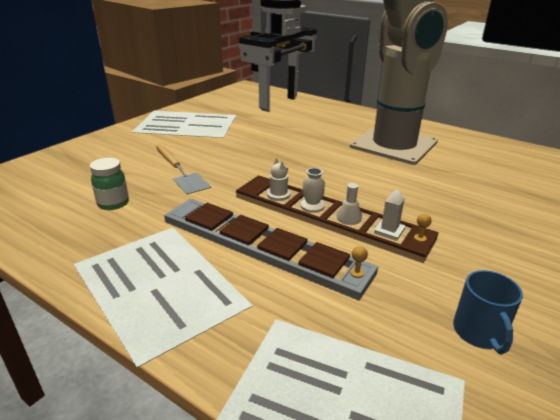

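All four stand upright in their pockets. From the carrier's post (424,220): obelisk (392,215), bell (350,205), vase (313,190), cat (280,180). The rack is empty and the gripper is clear.

```bash
python3 -c "from cell import ticket;print(ticket.close_job())"
```

```text
the job is handed in; nothing more can be done
None
```

The obelisk, bell, vase and cat stand upright in carrier pockets 1 to 4, in order from the brass post, and the job was handed in at about 35 s; on the way, the bell's first grip closed just above its handle without moving it, and the second held.

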